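# Switch the microscope's laser bench to the green channel

## Task

Switch the bench to the green channel with light pushes of the fingertips: push the filter slide with the green tab fully home into its holder, then press the green button on the control box well down, keep it down for about a second, let it come back up and withdraw. Be gentle, pick nothing up, and do not shift the orange slide, press any other button or disturb the loose objective, dish and screwdriver.

Things in the scene. Friction and masses are not known exactly. Their poses are not given: they have to be found in the camera images.
- green_filter: Fixed black filter holder of the green slide: block 70 x 56 x 50 mm high (long side along its x) on a dark base flange 84 mm wide and 8 mm high, with a window of glass coloured green on top. Origin: centre of its underside on the table; its x axis is the direction in which its slide is pushed in, z up.
- green_tab (a point): Centre of the outer face (the one to push) of the green upright tab at the end of the slide: tab 34 mm wide, 46 mm high, 8 mm thick, its lower edge 22 mm and its top edge 68 mm above the table, the point 45 mm above the table. Axes as those of the holder: +x is the way to push. It moves with the slide; with the slide fully home it lies 43 mm from the holder's origin, towards -x.
- green_slide (a joint): How far the green-tabbed filter slide is pushed in, m: 0 = fully out, 0.045 = fully home, the tab against the holder's face (a hard stop). Stays where it is left; friction about 2 N.
- orange_filter: Fixed black filter holder of the orange slide: block 70 x 56 x 50 mm high (long side along its x) on a dark base flange 84 mm wide and 8 mm high, with a window of glass coloured orange on top. Origin: centre of its underside on the table; its x axis is the direction in which its slide is pushed in, z up.
- orange_tab (a point): Centre of the outer face (the one to push) of the orange upright tab at the end of the slide: tab 34 mm wide, 46 mm high, 8 mm thick, its lower edge 22 mm and its top edge 68 mm above the table, the point 45 mm above the table. Axes as those of the holder: +x is the way to push. It moves with the slide; with the slide fully home it lies 43 mm from the holder's origin, towards -x.
- orange_slide (a joint): How far the orange-tabbed filter slide is pushed in, m: 0 = fully out, 0.045 = fully home, the tab against the holder's face (a hard stop). Stays where it is left; friction about 2 N.
- panel: White shutter control box with a grey top, 140 x 140 x 45 mm high, fixed to the table. Origin: centre of its underside. Four buttons stand on it in a 2 x 2 square, 62 mm apart; which colour stands where changes.
- green_button_base: Round black button housing, 48 mm across and 12 mm high, standing on the control box and carrying the green button. Origin: centre of its underside, on the box top; z up.
- green_button_top (a point): Centre of the top of the green push button's cap (round, 32 mm across). Released, it stands 26 mm above the box top (71 mm above the table) and moves down with the cap.
- green_button (a joint): How far the green button is pressed, m: 0 = released (up), 0.010 = right down. Spring return: it starts to move at about 1.5 N and takes 5 N to be right down.
- red_button_base: Round black button housing, 48 mm across and 12 mm high, standing on the control box and carrying the red button. Origin: centre of its underside, on the box top; z up.
- red_button_top (a point): Centre of the top of the red push button's cap (round, 32 mm across). Released, it stands 26 mm above the box top (71 mm above the table) and moves down with the cap.
- red_button (a joint): How far the red button is pressed, m: 0 = released (up), 0.010 = right down. Spring return: it starts to move at about 1.5 N and takes 5 N to be right down.
- yellow_button_base: Round black button housing, 48 mm across and 12 mm high, standing on the control box and carrying the yellow button. Origin: centre of its underside, on the box top; z up.
- yellow_button_top (a point): Centre of the top of the yellow push button's cap (round, 32 mm across). Released, it stands 26 mm above the box top (71 mm above the table) and moves down with the cap.
- yellow_button (a joint): How far the yellow button is pressed, m: 0 = released (up), 0.010 = right down. Spring return: it starts to move at about 1.5 N and takes 5 N to be right down.
- blue_button_base: Round black button housing, 48 mm across and 12 mm high, standing on the control box and carrying the blue button. Origin: centre of its underside, on the box top; z up.
- blue_button_top (a point): Centre of the top of the blue push button's cap (round, 32 mm across). Released, it stands 26 mm above the box top (71 mm above the table) and moves down with the cap.
- blue_button (a joint): How far the blue button is pressed, m: 0 = released (up), 0.010 = right down. Spring return: it starts to move at about 1.5 N and takes 5 N to be right down.
- objective: Loose brass microscope objective standing upright, 28 mm across and 48 mm high. Origin: centre of its underside. A bystander.
- dish: Loose white round dish with small screws in it, 56 mm across and 14 mm high. Origin: centre of its underside. A bystander.
- driver: Loose screwdriver with a red handle lying on the table, 160 mm long along its x, 26 mm thick. Origin: underside, mid-length. A bystander.
Not all that is in view belongs to the job. What is shaped like the green_filter but yellow is not meant.

How it is judged:
By the outcome, as a careful person would: the job done as asked, in the order asked, and still so for the second after the job is handed in, with the robot touching nothing.
It also fails if it takes over 54 s, if anything falls off the work surface, if the arm or the gripper's body presses on something with over 40 N, if the wrist force passes 120 N, or if a joint passes its speed limit or range.

## Robot

A 7-joint arm with a two-finger parallel gripper is mounted at the origin on the work surface. World frame = base frame: x ahead of the robot, y to its left, z up, the work surface at z = 0. Lengths are in mm, angles in rad, forces in N, time in s.
With the tool pointing down it reaches from about 400 to 850 mm from the base axis. Payload 4.5 kg.
Tool frame: the origin (TCP) lies between the finger pads; the fingertips stand 14 mm ahead of it and the grasp point (between the pads) lies 5 mm behind it (arm.tip_extent is the distance from the TCP to the fingertips, in mm); z points along the fingers, y is the line along which they close (so a half turn about z gives the same grasp; the last joint's range is limited). The gripper opens to 85 mm and grips with 20 to 120 N. Pads are 22 mm wide; open, the fingers measure 114 mm over their backs; the gripper's body (76 mm by 85 mm) begins 54 mm behind the grasp point. The pads swing forward as they close: fully open they stand 13 mm farther back than shut.
Start: joints at [-1.256, 0.689, -0.195, 1.565, 0.157, 0.902, -0.215], TCP at [173.182, 600.55, 245.317] pointing down, gripper open.
Joint ranges: [-3.01, 3.01], [-0.46, 2.08], [-1.47, 1.51], [0.13, 2.56], [-1, 4.14], [0.04, 2.09], [-2.66, 2.66]. Speed limits (rad/s): [2.57, 2.57, 3.14, 3.14, 3.14, 3.14, 3.14].

## Interface

Orientations are given as a 3x3 rotation matrix whose columns are the frame's x, y, z axes.
In Python, from workcell import status, vision, workorder, arm gives the robot as it stands.
- The arm moves only by the tool carry_out, never from a script. Its argument "series" is a list of rows, each an object with "translation": the shift along the tool's x, y, z in units of 0.15 m (1.0 is 0.15 m), a list of three; "delta_rot": the turn, a rotation vector about the tool's x, y, z in units of 60 degrees (1.0 is 60 degrees), a list of three; "gripper": the opening, from -1 (shut) to 1 (fully open). In form: [{"translation": [tx, ty, tz], "delta_rot": [ax, ay, az], "gripper": gripper}, ...]. A call has 1 to 10 rows; each row is the pose to reach, as a shift and turn from the pose commanded when the call began, along the tool's axes at that moment; what a row does not reach only later rows make up. A row lasts 1/10 s, in which the tool goes at most 50 mm and 8.59 degrees, less where a joint would pass 70% of its speed; a pose out of reach is approached as far as the arm can. A call with a number of a shift or a turn outside -1 to 1 is refused whole. A call with a gripper value outside its range is refused whole. The fingers move at their own pace and stop on an object; "grip_force" is the grip in N (left out, the last holds). Time passes only in rows, so rows that repeat a pose let the fingers close. It gives the time, the measured TCP pose, the force, the opening and the grip force at its end, in the units of the state.
- status.get_obs(): the state, without advancing time (a new reading comes with each control period).
- vision.capture(name): name is "side" or "top"; returns a dict with "img" (420x560x3 uint8, blue, green, red), "fx", "fy", "cx", "cy" (pixels), "extrinsics" (4x4, takes a point from world to camera coordinates). Camera axes: x right, y down, z forward; pixel columns grow to the right and rows downward; lengths in mm; the calibration is good to about 2 mm. A picture is of the moment at which its call begins. There is no depth.
- workorder.close_job(): hands the job in; it is judged then, once.
The state is a dict: "time_s": time; "qpos": joint angles; "dq": joint speeds; "tau": joint torques, N m; "eef_pos": TCP position; "eef_rot": TCP orientation; "contact_force": force on the tool from outside, world axes, zero at the start; "wrist_torque": the same for the moment, N m; "opening": finger opening in mm; "finger_force": force on a finger pad.
Only numpy, scipy, OpenCV 4.12 (cv2) and the standard library are available. Lean on these libraries where they do the work, as an engineer would, in place of code of your own. Each camera call takes 0.05 s, during which the arm holds its last target. There are 200 camera calls.

## Working session

There is one attempt and no reset: what is moved stays moved. The work goes in short steps, Python scripts to look and compute and a tool call to move; the robot and the scene stay as the last step left them, time stands still between calls to the robot, and variables do not carry over. Pictures are saved under pics/ and viewed, at most 10 in all, crops included, and the job is handed in when it is done.

Besides the shell and the picture viewer there is one more tool, called after ">>>" by a JSON object that holds its "fn" and its "kwargs". carry_out: Moves the arm, as the interface text tells. Shifts and turns lie within -1 to 1; 1 stands for 0.15 m of shift or 60 degrees of turn. Its arguments: {"type":"object","properties":{"series":{"type":"array"},"grip_force":{"type":"number"}},"required":["series"]}

```bash
mkdir -p pics; ls; python3 - <<'E'
from workcell import status, vision
import cv2, numpy as np
for n in("top","side"):
    c=vision.capture(n); cv2.imwrite(f"pics/{n}0.png",c["img"]); print(n,c["fx"],c["fy"],c["cx"],c["cy"]); print(np.round(c["extrinsics"],3).tolist())
o=status.get_obs(); print(o["time_s"],o["eef_pos"],np.round(o["eef_rot"],3).tolist(),o["opening"])
E
```

```text
pics
top 407.4296943941804 407.4296943941804 281.81333525185886 210.32920428466412
[[-0.026, -1.0, -0.011, 55.901], [-0.996, 0.027, -0.084, 543.492], [0.084, 0.009, -0.996, 950.857], [0.0, 0.0, 0.0, 1.0]]
side 471.6762050640406 471.6762050640406 280.6040034795785 201.10977609459707
[[0.998, -0.055, 0.012, -547.433], [-0.033, -0.748, -0.663, 87.915], [0.046, 0.662, -0.748, 973.528], [0.0, 0.0, 0.0, 1.0]]
0.1 [173.10808366 599.95584195 244.5659905 ] [[-0.961, 0.277, -0.0], [0.277, 0.961, -0.002], [-0.0, -0.002, -1.0]] 85.52913827020393
```

View pics/top0.png

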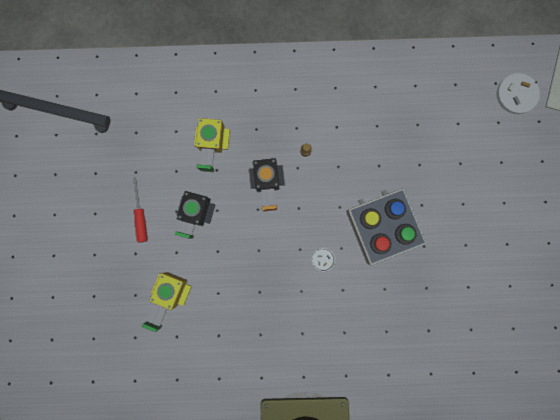

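View pics/side0.png

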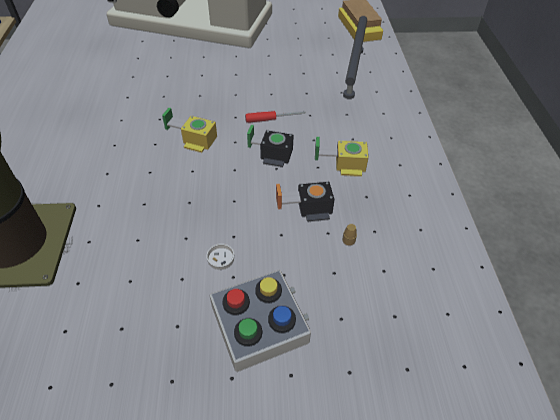

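The top view shows the black green-window holder at (192,208), with its tab at (185,235). The two yellow look-alikes are at (209,132) and (167,291), and the orange holder is at (266,174). The green button is at (407,234), with red (382,243), yellow (372,217) and blue (397,208). In the side view the black green holder is at (277,140) with its tab at (251,135), and the green button is at (248,328).

Candidates for "green slide": black (192,208), yellow (209,132) and yellow (167,291). I choose the black one. Candidates for "green button": (407,234) only.

```bash
cat > h.py <<'E'
import cv2, numpy as np
from workcell import vision
def ray(c,uv):
    E=np.array(c["extrinsics"]);R,t=E[:3,:3],E[:3,3]
    d=R.T@np.array([(uv[0]-c["cx"])/c["fx"],(uv[1]-c["cy"])/c["fy"],1.]); return -R.T@t,d/np.linalg.norm(d)
def onz(c,uv,z):
    o,d=ray(c,uv); return o+d*(z-o[2])/d[2]
def tri(c1,u1,c2,u2):
    o1,d1=ray(c1,u1);o2,d2=ray(c2,u2)
    s=np.linalg.lstsq(np.stack([d1,-d2],1),o2-o1,rcond=None)[0]
    a,b=o1+s[0]*d1,o2+s[1]*d2; return (a+b)/2,np.linalg.norm(a-b)
def blobs(img,lo,hi,amin=15):
    m=cv2.inRange(cv2.cvtColor(img,cv2.COLOR_BGR2HSV),lo,hi)
    n,l,s,ce=cv2.connectedComponentsWithStats(m)
    return [(ce[i],s[i],np.argwhere(l==i)[:,::-1].astype(np.float32)) for i in range(1,n) if s[i][4]>=amin]
GREEN=((45,90,40),(85,255,255))
def near(bl,uv): return min(bl,key=lambda b:np.hypot(*(b[0]-uv)))
E
python3 - <<'E'
from h import *
t,s=vision.capture("top"),vision.capture("side")
for n,c in(("top",t),("side",s)):
    for b in blobs(c["img"],*GREEN): print(n,b[0].round(1),b[1])
bt,bs=blobs(t["img"],*GREEN),blobs(s["img"],*GREEN)
for n,a,b,z in(("window",(192,208),(277,140),50),("tab",(185,235),(251,135),45),("button",(407,234),(248,328),71)):
    A,B=near(bt,a),near(bs,b); p,e=tri(t,A[0],s,B[0]); print(n,p.round(1),round(e,1),"top@z",onz(t,A[0],z).round(1),"side@z",onz(s,B[0],z).round(1))
    r=cv2.minAreaRect(A[2]); print("  top rect",r); q=cv2.boxPoints(r); print([onz(t,x,68).round(1).tolist() for x in q])
for n,lo,hi,uv in(("red",(0,150,80),(8,255,255),(382,243)),("yel",(24,120,80),(34,255,255),(372,217)),("blue",(105,150,60),(125,255,255),(397,208))):
    print(n,onz(t,near(blobs(t["img"],lo,hi),uv)[0],71).round(1))
a=cv2.resize(t["img"][185:255,155:235],(400,350),interpolation=cv2.INTER_CUBIC);b=cv2.resize(s["img"][110:180,235:315],(400,350),interpolation=cv2.INTER_CUBIC)
cv2.imwrite("pics/crop.png",np.hstack([a,b]))
E
```

```text
top [207.9 132.2] [202 126  13  13 124]
top [204.5 166.9] [197 165  16   6  61]
top [191.  207.3] [185 201  13  13 129]
top [407.5 233.4] [401 227  14  14 159]
top [182.7 234.6] [175 232  18   6  54]
top [165.  291.3] [159 285  13  13 135]
top [149.6 327.2] [142 322  18  10  67]
side [166.9 116.8] [162 108  11  21 117]
side [197.4 123.5] [192 120  12   8  72]
side [250.  134.8] [247 125   7  22  85]
side [276.4 137.7] [271 134  12   8  78]
side [316.8 147.7] [315 137   4  23  67]
side [352.7 147.4] [347 144  13   8  79]
side [247.4 328.1] [238 318  19  21 317]
window [553.5 252.9  49. ] 3.7 top@z [555.3 252.7  50. ] side@z [551.5 251.4  50. ]
  top rect ((191.0, 207.0), (12.0, 12.0), 90.0)
[[568.3, 262.3, 68.0], [567.6, 234.8, 68.0], [540.0, 235.0, 68.0], [540.8, 262.5, 68.0]]
tab [490.4 274.7  41.5] 3.9 top@z [492.3 273.9  45. ] side@z [488.6 270.3  45. ]
  top rect ((183.25473022460938, 234.85850524902344), (17.44478988647461, 3.159292459487915), 15.945395469665527)
[[493.5, 286.9, 68.0], [500.4, 284.8, 68.0], [488.5, 246.7, 68.0], [481.7, 248.7, 68.0]]
button [ 479.9 -243.2   63.1] 2.6 top@z [ 481.  -240.7   71. ] side@z [ 478.9 -247.2   71. ]
  top rect ((407.5, 233.5), (13.0, 13.0), 90.0)
[[495.9, -227.7, 68.0], [495.1, -257.0, 68.0], [465.8, -255.4, 68.0], [466.6, -226.2, 68.0]]
red [ 460.1 -182.1   71. ]
yel [ 518.6 -161.3   71. ]
blue [ 539.2 -219.6   71. ]
```

View pics/crop.png

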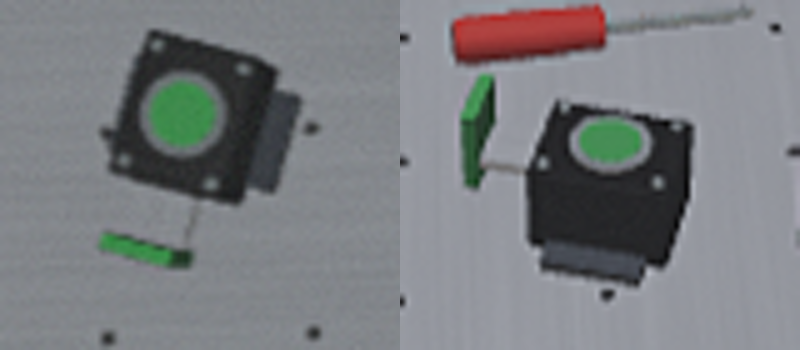

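The crop confirms the choice: a black body with a green window, and the slide partly out with a free green tab. By measurement:

- **Heights:** the window comes out at z≈49 (50 expected). The tab is at z≈42 (45 expected).
- **Push axis:** about -16.5°, which lies almost along the tool's -x.
- **Tab outer face:** about 69 mm from the holder's centre, so about 26 mm is left to push.

Next I shut the fingers and move to the pre-push point at about (456.5, 281.5).

>>> {"fn": "carry_out", "kwargs": {"series": [{"translation":[-0.2,-0.13,0],"delta_rot":[0,0,0],"gripper":-1},{"translation":[-0.4,-0.26,0],"delta_rot":[0,0,0],"gripper":-1},{"translation":[-0.6,-0.38,0],"delta_rot":[0,0,0],"gripper":-1},{"translation":[-0.8,-0.5,0],"delta_rot":[0,0,0],"gripper":-1},{"translation":[-1,-0.63,0],"delta_rot":[0,0,0],"gripper":-1},{"translation":[-1,-0.63,0],"delta_rot":[0,0,0],"gripper":-1}], "grip_force": 20}}

```text
time_s: 0.8
eef_pos: [296.1, 462.7, 245.0]
eef_rot: [[-0.958, 0.286, 0.003], [0.286, 0.958, -0.005], [-0.004, -0.004, -1.0]]
contact_force: [0.8, 0.1, 0.1]
opening: 0.2
finger_force: 0.0
```

>>> {"fn": "carry_out", "kwargs": {"series": [{"translation":[-0.2,-0.13,0],"delta_rot":[0,0,0],"gripper":-1},{"translation":[-0.4,-0.26,0],"delta_rot":[0,0,0],"gripper":-1},{"translation":[-0.6,-0.38,0],"delta_rot":[0,0,0],"gripper":-1},{"translation":[-0.8,-0.5,0],"delta_rot":[0,0,0],"gripper":-1},{"translation":[-1,-0.63,0],"delta_rot":[0,0,0],"gripper":-1},{"translation":[-1,-0.63,0],"delta_rot":[0,0,0],"gripper":-1},{"translation":[-1,-0.63,0],"delta_rot":[0,0,0],"gripper":-1}]}}

```text
time_s: 1.5
eef_pos: [409.3, 335.7, 245.2]
eef_rot: [[-0.96, 0.279, -0.0], [0.279, 0.96, 0.0], [0.0, 0.0, -1.0]]
contact_force: [0.4, 1.4, 0.2]
opening: 0.2
finger_force: 0.0
```

```bash
cat > go.py <<'E'
import sys,numpy as np
from workcell import status,arm
o=status.get_obs();R=np.array(o["eef_rot"]);p=np.array(o["eef_pos"])
t=np.array([float(x) for x in sys.argv[1:4]])
print("t",o["time_s"],"pos",p.round(1),"tip",arm.tip_extent,"open",round(o["opening"],1),"F",np.round(o["contact_force"],2))
print("x axis",R[:,0].round(3),"units",(R.T@(t-p)/150).round(3))
E
python3 go.py 456.5 281.5 49
```

```text
t 1.5 pos [409.3 335.7 245.2] tip 14.0 open 0.2 F [0.44 1.39 0.15]
x axis [-0.96   0.279  0.   ] units [-0.403 -0.26   1.308]
```

>>> {"fn": "carry_out", "kwargs": {"series": [{"translation":[-0.2,-0.13,0],"delta_rot":[0,0,0],"gripper":-1},{"translation":[-0.4,-0.26,0],"delta_rot":[0,0,0],"gripper":-1},{"translation":[-0.4,-0.26,0.2],"delta_rot":[0,0,0],"gripper":-1},{"translation":[-0.4,-0.26,0.4],"delta_rot":[0,0,0],"gripper":-1},{"translation":[-0.4,-0.26,0.6],"delta_rot":[0,0,0],"gripper":-1},{"translation":[-0.4,-0.26,0.8],"delta_rot":[0,0,0],"gripper":-1},{"translation":[-0.4,-0.26,0.9],"delta_rot":[0,0,0],"gripper":-1},{"translation":[-0.4,-0.26,0.95],"delta_rot":[0,0,0],"gripper":-1},{"translation":[-0.4,-0.26,0.95],"delta_rot":[0,0,0],"gripper":-1}]}}

```text
time_s: 2.4
eef_pos: [454.8, 283.0, 102.1]
eef_rot: [[-0.961, 0.275, -0.002], [0.275, 0.961, 0.0], [0.002, -0.0, -1.0]]
contact_force: [0.0, -0.7, 0.2]
opening: -0.3
finger_force: 0.0
```

```bash
python3 go.py 456.5 281.5 49; python3 - <<'E'
from h import *
t,s=vision.capture("top"),vision.capture("side")
a=cv2.resize(t["img"][165:305,120:280],(400,350),interpolation=cv2.INTER_CUBIC);b=cv2.resize(s["img"][80:220,200:360],(400,350),interpolation=cv2.INTER_CUBIC)
cv2.imwrite("pics/pre.png",np.hstack([a,b]))
E
```

```text
t 2.4 pos [454.8 283.  102.1] tip 14.0 open -0.3 F [ 0.01 -0.69  0.19]
x axis [-0.961  0.275  0.002] units [-0.014 -0.006  0.354]
```

View pics/pre.png

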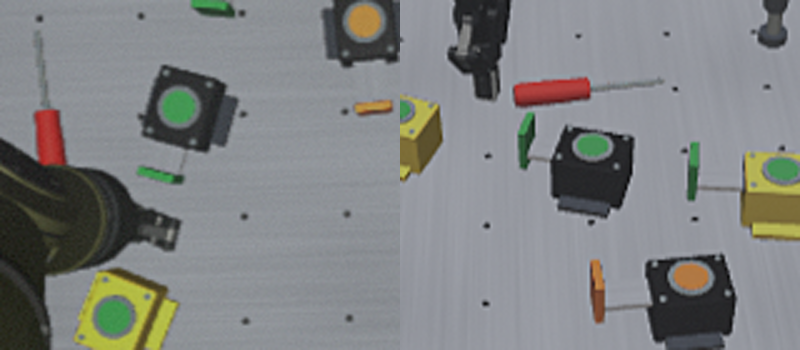

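The view shows the fingertips (crop (160,232)) standing in front of the green tab (crop (160,175)), clear of the yellow holder and the screwdriver. I lower to a tip height of about 35 mm.

>>> {"fn": "carry_out", "kwargs": {"series": [{"translation":[0,0,0.1],"delta_rot":[0,0,0],"gripper":-1},{"translation":[0,0,0.2],"delta_rot":[0,0,0],"gripper":-1},{"translation":[0,0,0.3],"delta_rot":[0,0,0],"gripper":-1},{"translation":[0,0,0.35],"delta_rot":[0,0,0],"gripper":-1},{"translation":[0,0,0.35],"delta_rot":[0,0,0],"gripper":-1}]}}

```text
time_s: 3.0
eef_pos: [455.9, 281.9, 50.3]
eef_rot: [[-0.961, 0.277, -0.0], [0.277, 0.961, 0.0], [0.0, 0.0, -1.0]]
contact_force: [-0.2, -0.4, -0.1]
opening: 0.2
finger_force: 0.0
```

>>> {"fn": "carry_out", "kwargs": {"series": [{"translation":[-0.02,0,0],"delta_rot":[0,0,0],"gripper":-1},{"translation":[-0.04,0,0],"delta_rot":[0,0,0],"gripper":-1},{"translation":[-0.06,0,0],"delta_rot":[0,0,0],"gripper":-1},{"translation":[-0.08,0,0],"delta_rot":[0,0,0],"gripper":-1},{"translation":[-0.1,0,0],"delta_rot":[0,0,0],"gripper":-1},{"translation":[-0.12,0,0],"delta_rot":[0,0,0],"gripper":-1},{"translation":[-0.14,0,0],"delta_rot":[0,0,0],"gripper":-1},{"translation":[-0.16,0,0],"delta_rot":[0,0,0],"gripper":-1},{"translation":[-0.18,0,0],"delta_rot":[0,0,0],"gripper":-1},{"translation":[-0.2,0,0],"delta_rot":[0,0,0],"gripper":-1}]}}

```text
time_s: 4.0
eef_pos: [484.2, 273.5, 50.2]
eef_rot: [[-0.961, 0.277, -0.001], [0.277, 0.961, -0.0], [0.001, -0.0, -1.0]]
contact_force: [-2.9, 0.5, 1.0]
opening: -0.2
finger_force: 1.1
```

```bash
python3 go.py 502.3 268 49
```

```text
t 4.0 pos [484.2 273.5  50.2] tip 14.0 open -0.2 F [-2.92  0.54  0.97]
x axis [-0.961  0.277  0.001] units [-0.126 -0.002  0.008]
```

Contact is made: the slide is moving with about 2 to 3 N. About 19 mm should be left, so I continue slowly and then in small steps to the stop.

>>> {"fn": "carry_out", "kwargs": {"series": [{"translation":[-0.01,0,0],"delta_rot":[0,0,0],"gripper":-1},{"translation":[-0.02,0,0],"delta_rot":[0,0,0],"gripper":-1},{"translation":[-0.03,0,0],"delta_rot":[0,0,0],"gripper":-1},{"translation":[-0.04,0,0],"delta_rot":[0,0,0],"gripper":-1},{"translation":[-0.05,0,0],"delta_rot":[0,0,0],"gripper":-1},{"translation":[-0.06,0,0],"delta_rot":[0,0,0],"gripper":-1},{"translation":[-0.07,0,0],"delta_rot":[0,0,0],"gripper":-1},{"translation":[-0.08,0,0],"delta_rot":[0,0,0],"gripper":-1},{"translation":[-0.09,0,0],"delta_rot":[0,0,0],"gripper":-1},{"translation":[-0.09,0,0],"delta_rot":[0,0,0],"gripper":-1}]}}

```text
time_s: 5.0
eef_pos: [498.1, 269.4, 50.3]
eef_rot: [[-0.961, 0.278, 0.0], [0.278, 0.961, -0.0], [-0.0, 0.0, -1.0]]
contact_force: [-0.9, -0.6, 0.1]
opening: 0.2
finger_force: 0.5
```

>>> {"fn": "carry_out", "kwargs": {"series": [{"translation":[-0.007,0,0],"delta_rot":[0,0,0],"gripper":-1},{"translation":[-0.014,0,0],"delta_rot":[0,0,0],"gripper":-1},{"translation":[-0.014,0,0],"delta_rot":[0,0,0],"gripper":-1}]}}

```text
time_s: 5.3
eef_pos: [499.9, 268.9, 50.3]
eef_rot: [[-0.961, 0.277, 0.0], [0.277, 0.961, -0.0], [-0.0, -0.0, -1.0]]
contact_force: [-1.2, -0.6, 0.6]
opening: -0.4
finger_force: 0.7
```

```bash
python3 go.py 502.3 268 49
```

```text
t 5.3 pos [499.9 268.9  50.3] tip 14.0 open -0.4 F [-1.23 -0.64  0.65]
x axis [-0.961  0.277 -0.   ] units [-0.017 -0.002  0.008]
```

>>> {"fn": "carry_out", "kwargs": {"series": [{"translation":[-0.007,0,0],"delta_rot":[0,0,0],"gripper":-1},{"translation":[-0.014,0,0],"delta_rot":[0,0,0],"gripper":-1},{"translation":[-0.014,0,0],"delta_rot":[0,0,0],"gripper":-1}]}}

```text
time_s: 5.6
eef_pos: [502.0, 268.4, 50.3]
eef_rot: [[-0.961, 0.277, 0.0], [0.277, 0.961, 0.0], [-0.0, 0.0, -1.0]]
contact_force: [-1.5, -0.3, 0.9]
opening: 0.1
finger_force: 0.7
```

>>> {"fn": "carry_out", "kwargs": {"series": [{"translation":[-0.007,0,0],"delta_rot":[0,0,0],"gripper":-1},{"translation":[-0.007,0,0],"delta_rot":[0,0,0],"gripper":-1}]}}

```text
time_s: 5.8
eef_pos: [502.5, 268.2, 50.3]
eef_rot: [[-0.961, 0.277, -0.0], [0.277, 0.961, -0.0], [0.0, -0.0, -1.0]]
contact_force: [-2.9, 0.1, 1.0]
opening: -0.0
finger_force: 1.3
```

>>> {"fn": "carry_out", "kwargs": {"series": [{"translation":[-0.007,0,0],"delta_rot":[0,0,0],"gripper":-1},{"translation":[-0.007,0,0],"delta_rot":[0,0,0],"gripper":-1}]}}

```text
time_s: 6.0
eef_pos: [502.5, 268.2, 50.3]
eef_rot: [[-0.961, 0.276, -0.002], [0.276, 0.961, -0.0], [0.002, -0.001, -1.0]]
contact_force: [-5.1, 0.3, 2.1]
opening: 0.2
finger_force: 2.5
```

>>> {"fn": "carry_out", "kwargs": {"series": [{"translation":[-0.007,0,0],"delta_rot":[0,0,0],"gripper":-1},{"translation":[-0.007,0,0],"delta_rot":[0,0,0],"gripper":-1}]}}

```text
time_s: 6.2
eef_pos: [502.6, 268.2, 50.3]
eef_rot: [[-0.961, 0.276, -0.003], [0.276, 0.961, -0.0], [0.003, -0.001, -1.0]]
contact_force: [-6.1, 1.0, 4.7]
opening: -0.1
finger_force: 3.5
```

It has hit the hard stop: no more motion while the force rises to about 6 N, at TCP x 502.5 (502.3 predicted). I back off along the axis, then lift.

>>> {"fn": "carry_out", "kwargs": {"series": [{"translation":[0.05,0,0],"delta_rot":[0,0,0],"gripper":-1},{"translation":[0.15,0,0],"delta_rot":[0,0,0],"gripper":-1},{"translation":[0.25,0,0],"delta_rot":[0,0,0],"gripper":-1},{"translation":[0.25,0,-0.1],"delta_rot":[0,0,0],"gripper":-1},{"translation":[0.25,0,-0.3],"delta_rot":[0,0,0],"gripper":-1},{"translation":[0.25,0,-0.5],"delta_rot":[0,0,0],"gripper":-1},{"translation":[0.25,0,-0.7],"delta_rot":[0,0,0],"gripper":-1},{"translation":[0.25,0,-0.9],"delta_rot":[0,0,0],"gripper":-1},{"translation":[0.25,0,-1],"delta_rot":[0,0,0],"gripper":-1},{"translation":[0.25,0,-1],"delta_rot":[0,0,0],"gripper":-1}]}}

```text
time_s: 7.2
eef_pos: [471.1, 279.3, 202.8]
eef_rot: [[-0.961, 0.278, 0.007], [0.278, 0.961, 0.004], [-0.005, 0.006, -1.0]]
contact_force: [1.0, 0.3, 0.3]
opening: -0.3
finger_force: 0.0
```

```bash
python3 go.py 480 -242 145; python3 - <<'E'
from h import *
t,s=vision.capture("top"),vision.capture("side")
a=cv2.resize(t["img"][165:305,120:280],(400,350),interpolation=cv2.INTER_CUBIC);b=cv2.resize(s["img"][80:220,200:360],(400,350),interpolation=cv2.INTER_CUBIC)
cv2.imwrite("pics/home.png",np.hstack([a,b]))
E
```

```text
t 7.2 pos [471.1 279.3 202.8] tip 14.0 open -0.3 F [1.05 0.33 0.29]
x axis [-0.961  0.278 -0.005] units [-1.021 -3.324  0.372]
```

View pics/home.png

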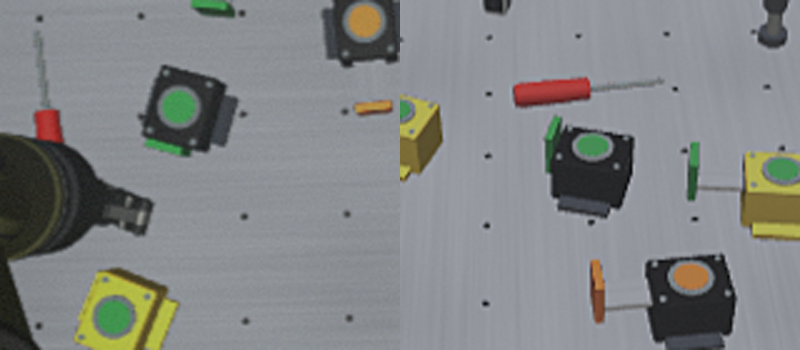

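The tab at crop (170,147) in the top view and (553,145) in the side view now lies against the holder. Nothing else has moved. Four hops now take the arm to the green button at (480, -242). The square of the other three caps predicts (480.7, -240.4), which agrees.

>>> {"fn": "carry_out", "kwargs": {"series": [{"translation":[-0.05,-0.17,0],"delta_rot":[0,0,0],"gripper":-1},{"translation":[-0.1,-0.34,0],"delta_rot":[0,0,0],"gripper":-1},{"translation":[-0.15,-0.51,0],"delta_rot":[0,0,0],"gripper":-1},{"translation":[-0.2,-0.68,0],"delta_rot":[0,0,0],"gripper":-1},{"translation":[-0.25,-0.83,0],"delta_rot":[0,0,0],"gripper":-1},{"translation":[-0.25,-0.83,0],"delta_rot":[0,0,0],"gripper":-1}]}}

```text
time_s: 7.9
eef_pos: [469.7, 143.3, 198.8]
eef_rot: [[-0.959, 0.283, -0.003], [0.283, 0.959, -0.004], [0.002, -0.005, -1.0]]
contact_force: [-0.7, -0.3, -0.6]
opening: -0.1
finger_force: 0.0
```

>>> {"fn": "carry_out", "kwargs": {"series": [{"translation":[-0.05,-0.17,0],"delta_rot":[0,0,0],"gripper":-1},{"translation":[-0.1,-0.34,0],"delta_rot":[0,0,0],"gripper":-1},{"translation":[-0.15,-0.51,0],"delta_rot":[0,0,0],"gripper":-1},{"translation":[-0.2,-0.68,0],"delta_rot":[0,0,0],"gripper":-1},{"translation":[-0.25,-0.83,0],"delta_rot":[0,0,0],"gripper":-1},{"translation":[-0.25,-0.83,0],"delta_rot":[0,0,0],"gripper":-1}]}}

```text
time_s: 8.5
eef_pos: [471.4, 14.9, 199.2]
eef_rot: [[-0.959, 0.282, -0.002], [0.282, 0.959, -0.002], [0.001, -0.002, -1.0]]
contact_force: [-0.8, -0.2, 0.5]
opening: -0.1
finger_force: 0.0
```

>>> {"fn": "carry_out", "kwargs": {"series": [{"translation":[-0.05,-0.17,0],"delta_rot":[0,0,0],"gripper":-1},{"translation":[-0.1,-0.34,0],"delta_rot":[0,0,0],"gripper":-1},{"translation":[-0.15,-0.51,0],"delta_rot":[0,0,0],"gripper":-1},{"translation":[-0.2,-0.68,0],"delta_rot":[0,0,0],"gripper":-1},{"translation":[-0.25,-0.83,0],"delta_rot":[0,0,0],"gripper":-1},{"translation":[-0.25,-0.83,0],"delta_rot":[0,0,0],"gripper":-1}]}}

```text
time_s: 9.1
eef_pos: [473.5, -114.4, 199.4]
eef_rot: [[-0.96, 0.281, -0.001], [0.281, 0.96, -0.001], [0.0, -0.001, -1.0]]
contact_force: [-0.6, -0.5, 0.2]
opening: -0.1
finger_force: 0.0
```

```bash
python3 go.py 480 -242 145; python3 -c "
from workcell import status;print(status.get_obs()['qpos'])"
```

```text
t 9.1 pos [ 473.5 -114.4  199.4] tip 14.0 open -0.1 F [-0.55 -0.53  0.17]
x axis [-0.96   0.281  0.   ] units [-0.281 -0.804  0.363]
[ 0.34189823  0.59661564 -0.31396904  2.01770412  0.3263935   0.57543344
  1.08824132]
```

>>> {"fn": "carry_out", "kwargs": {"series": [{"translation":[-0.07,-0.2,0],"delta_rot":[0,0,0],"gripper":-1},{"translation":[-0.14,-0.4,0],"delta_rot":[0,0,0],"gripper":-1},{"translation":[-0.21,-0.6,0],"delta_rot":[0,0,0],"gripper":-1},{"translation":[-0.28,-0.8,0],"delta_rot":[0,0,0],"gripper":-1},{"translation":[-0.28,-0.8,0.1],"delta_rot":[0,0,0],"gripper":-1},{"translation":[-0.28,-0.8,0.3],"delta_rot":[0,0,0],"gripper":-1},{"translation":[-0.28,-0.8,0.5],"delta_rot":[0,0,0],"gripper":-1},{"translation":[-0.28,-0.8,0.6],"delta_rot":[0,0,0],"gripper":-1},{"translation":[-0.28,-0.8,0.6],"delta_rot":[0,0,0],"gripper":-1}]}}

```text
time_s: 10.0
eef_pos: [480.0, -236.0, 107.8]
eef_rot: [[-0.962, 0.274, -0.004], [0.274, 0.962, 0.003], [0.005, 0.002, -1.0]]
contact_force: [-0.6, 0.3, 0.1]
opening: -0.1
finger_force: 0.0
```

```bash
python3 go.py 480 -242 85; python3 - <<'E'
from h import *
t,s=vision.capture("top"),vision.capture("side")
a=cv2.resize(t["img"][175:275,345:465],(400,333),interpolation=cv2.INTER_CUBIC);b=cv2.resize(s["img"][260:380,190:334],(400,333),interpolation=cv2.INTER_CUBIC)
cv2.imwrite("pics/btn.png",np.hstack([a,b]))
E
```

```text
t 10.0 pos [ 480.  -236.   107.8] tip 14.0 open -0.1 F [-0.61  0.25  0.1 ]
x axis [-0.962  0.274  0.005] units [-0.012 -0.039  0.152]
```

View pics/btn.png

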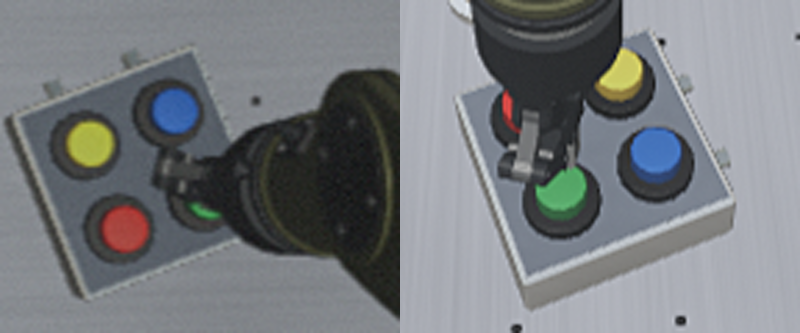

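The arm hangs over the green cap (side crop (560,190)). The other buttons are clear of the fingertip. The silver parts are the finger linkages, which sit higher up. I correct by about 5 mm in y and come down to just above the cap.

>>> {"fn": "carry_out", "kwargs": {"series": [{"translation":[-0.01,-0.03,0],"delta_rot":[0,0,0],"gripper":-1},{"translation":[-0.01,-0.03,0.04],"delta_rot":[0,0,0],"gripper":-1},{"translation":[-0.01,-0.03,0.08],"delta_rot":[0,0,0],"gripper":-1},{"translation":[-0.01,-0.03,0.1],"delta_rot":[0,0,0],"gripper":-1},{"translation":[-0.01,-0.03,0.1],"delta_rot":[0,0,0],"gripper":-1}]}}

```text
time_s: 10.6
eef_pos: [480.3, -243.5, 94.8]
eef_rot: [[-0.961, 0.277, -0.001], [0.277, 0.961, 0.0], [0.001, 0.0, -1.0]]
contact_force: [0.9, -0.2, -0.3]
opening: -0.4
finger_force: 0.0
```

```bash
python3 go.py 480 -241.5 85
```

```text
t 10.6 pos [ 480.3 -243.5   94.8] tip 14.0 open -0.4 F [ 0.86 -0.19 -0.29]
x axis [-0.961  0.277  0.001] units [0.005 0.012 0.065]
```

Good. Next I go down in small steps, with contact expected at z 85 and the button right down at z 75.

>>> {"fn": "carry_out", "kwargs": {"series": [{"translation":[0,0.01,0.02],"delta_rot":[0,0,0],"gripper":-1},{"translation":[0,0.01,0.04],"delta_rot":[0,0,0],"gripper":-1},{"translation":[0,0.01,0.055],"delta_rot":[0,0,0],"gripper":-1},{"translation":[0,0.01,0.07],"delta_rot":[0,0,0],"gripper":-1},{"translation":[0,0.01,0.08],"delta_rot":[0,0,0],"gripper":-1},{"translation":[0,0.01,0.09],"delta_rot":[0,0,0],"gripper":-1},{"translation":[0,0.01,0.1],"delta_rot":[0,0,0],"gripper":-1},{"translation":[0,0.01,0.11],"delta_rot":[0,0,0],"gripper":-1},{"translation":[0,0.01,0.117],"delta_rot":[0,0,0],"gripper":-1},{"translation":[0,0.01,0.117],"delta_rot":[0,0,0],"gripper":-1}]}}

```text
time_s: 11.6
eef_pos: [481.1, -242.2, 77.7]
eef_rot: [[-0.961, 0.277, -0.0], [0.277, 0.961, 0.0], [0.0, 0.0, -1.0]]
contact_force: [-0.5, -0.5, 3.8]
opening: 0.3
finger_force: 1.9
```

>>> {"fn": "carry_out", "kwargs": {"series": [{"translation":[0,0,0.007],"delta_rot":[0,0,0],"gripper":-1},{"translation":[0,0,0.014],"delta_rot":[0,0,0],"gripper":-1},{"translation":[0,0,0.02],"delta_rot":[0,0,0],"gripper":-1},{"translation":[0,0,0.02],"delta_rot":[0,0,0],"gripper":-1}]}}

```text
time_s: 12.0
eef_pos: [481.0, -242.3, 75.1]
eef_rot: [[-0.961, 0.277, 0.0], [0.277, 0.961, -0.0], [-0.0, -0.0, -1.0]]
contact_force: [-1.4, 0.5, 7.6]
opening: 0.5
finger_force: 3.9
```

It is right down at z 75.1 with 7.6 N. I hold for about a second, then release.

>>> {"fn": "carry_out", "kwargs": {"series": [{"translation":[0,0,0],"delta_rot":[0,0,0],"gripper":-1},{"translation":[0,0,0],"delta_rot":[0,0,0],"gripper":-1},{"translation":[0,0,0],"delta_rot":[0,0,0],"gripper":-1},{"translation":[0,0,0],"delta_rot":[0,0,0],"gripper":-1},{"translation":[0,0,0],"delta_rot":[0,0,0],"gripper":-1},{"translation":[0,0,0],"delta_rot":[0,0,0],"gripper":-1},{"translation":[0,0,0],"delta_rot":[0,0,0],"gripper":-1},{"translation":[0,0,0],"delta_rot":[0,0,0],"gripper":-1},{"translation":[0,0,0],"delta_rot":[0,0,0],"gripper":-1}]}}

```text
time_s: 12.9
eef_pos: [481.1, -242.2, 75.1]
eef_rot: [[-0.961, 0.277, 0.0], [0.277, 0.961, -0.0], [-0.0, -0.0, -1.0]]
contact_force: [-0.9, 0.0, 8.6]
opening: 0.2
finger_force: 4.0
```

>>> {"fn": "carry_out", "kwargs": {"series": [{"translation":[0,0,-0.04],"delta_rot":[0,0,0],"gripper":-1},{"translation":[0,0,-0.08],"delta_rot":[0,0,0],"gripper":-1},{"translation":[0,0,-0.15],"delta_rot":[0,0,0],"gripper":-1},{"translation":[0,0,-0.3],"delta_rot":[0,0,0],"gripper":-1},{"translation":[0,0,-0.5],"delta_rot":[0,0,0],"gripper":-1},{"translation":[0,0,-0.7],"delta_rot":[0,0,0],"gripper":-1},{"translation":[0,0,-0.9],"delta_rot":[0,0,0],"gripper":-1},{"translation":[0,0,-1],"delta_rot":[0,0,0],"gripper":-1},{"translation":[0,0,-1],"delta_rot":[0,0,0],"gripper":-1}]}}

```text
time_s: 13.8
eef_pos: [482.4, -242.9, 227.3]
eef_rot: [[-0.961, 0.278, 0.005], [0.278, 0.961, -0.002], [-0.005, -0.001, -1.0]]
contact_force: [0.2, -0.2, 0.0]
opening: -0.3
finger_force: 0.0
```

>>> {"fn": "carry_out", "kwargs": {"series": [{"translation":[0,0.2,0],"delta_rot":[0,0,0],"gripper":-1},{"translation":[0,0.4,0],"delta_rot":[0,0,0],"gripper":-1},{"translation":[0,0.6,0],"delta_rot":[0,0,0],"gripper":-1},{"translation":[0,0.8,0],"delta_rot":[0,0,0],"gripper":-1},{"translation":[0,1,0],"delta_rot":[0,0,0],"gripper":-1},{"translation":[0,1,0],"delta_rot":[0,0,0],"gripper":-1},{"translation":[0,1,0],"delta_rot":[0,0,0],"gripper":-1}]}}

```text
time_s: 14.5
eef_pos: [522.0, -97.7, 223.9]
eef_rot: [[-0.961, 0.275, -0.002], [0.275, 0.961, 0.0], [0.002, -0.001, -1.0]]
contact_force: [-0.1, 0.0, 0.2]
opening: -0.1
finger_force: 0.0
```

```bash
python3 - <<'E'
from h import *
s=vision.capture("side"); cv2.imwrite("pics/end.png",s["img"])
E
```

```text
(no output)
```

View pics/end.png

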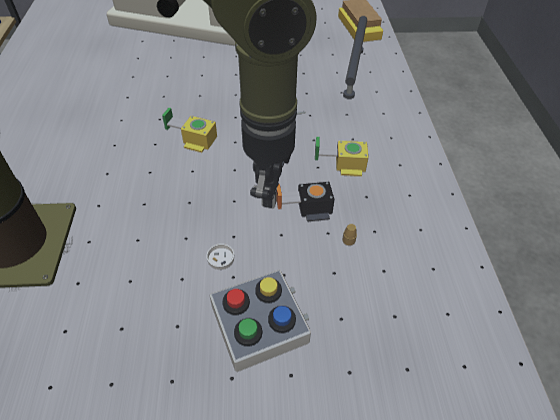

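The side view shows the green button back up at (248,328). The dish (221,256), objective (350,235) and orange tab (279,197) are where they were. The arm is at z 224 and touches nothing, so I hand in.

```bash
python3 -c "
from workcell import workorder;print(workorder.close_job())"
```

```text
the job is handed in; nothing more can be done
None
```

The green slide was pushed fully home, then the green button was pressed right down for about 1 s and released; the arm withdrew, nothing else was seen to move, and the job is handed in (no verdict was returned).

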